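# Mount the empty reel on the take-up winder

### The arm

A 6-joint arm with a two-finger parallel gripper is mounted at the origin on the work surface. World frame = base frame: x ahead of the robot, y to its left, z up, the work surface at z = 0. Lengths are in m, angles in rad, forces in N, time in s.
With the tool pointing down it reaches from about 0.4 to 0.825 m from the base axis. Payload 7 kg.
Tool frame: the origin (TCP) lies at the very end of the fingers, on their centre line; the grasp point (between the pads) lies 19 mm behind it (arm.grasp_offset is the distance from the TCP to the grasp point, in m); z points along the fingers, y is the line along which they close (so a half turn about z gives the same grasp; the last joint's range is limited). The gripper opens to 88 mm and grips with 3 to 60 N. Pads are 19 mm wide; open, the fingers measure 130 mm over their backs; the gripper's body (78 mm by 193 mm) begins 47 mm behind the grasp point.
Start: joints at [0.288, 0.359, 0.012, 0, -1.224, -0.288], TCP at [0.675, -0, 0.227] pointing down, gripper open.
Joint ranges: [-3.07, 3.07], [-1.43, 2.12], [-1.02, 1.25], [-3.03, 1.67], [-3.05, -0], [-3.03, 3.03]. Speed limits (rad/s): [2.39, 2.39, 3.01, 3.14, 3.14, 3.14].

### API

Orientations are given as [roll, pitch, yaw] about the fixed x, y, z axes, in that order (R = Rz(yaw) Ry(pitch) Rx(roll)).
In Python, from station import get_state, cams, arm, nets gives the robot as it stands.
- The arm moves only by the shell command python3 -m creep 'ROWS' [FORCE]. ROWS is a JSON object of lists of equal length, an entry for each row: "translation": the shift along the world's x, y, z in mm, a list of three; "spin": the turn about the world's z in rad; "gripper": the opening, from 0 (shut) to 1 (fully open). In form: {"translation": [[dx, dy, dz], ...], "spin": [spin, ...], "gripper": [gripper, ...]}. A call has 1 to 8 rows; each row shifts and turns the commanded pose from where the row before left it; what a row does not reach is not made up. A row lasts 1/10 s, in which the tool goes at most 50 mm and 8.59 degrees, less where a joint would pass 70% of its speed; a pose out of reach is approached as far as the arm can. A call is refused whole if a number of a shift passes 50 or a number of a turn 0.15, either way. A call with a gripper value outside its range is refused whole. The fingers move at their own pace and stop on an object; FORCE is the grip in N (left out, the last holds). Time passes only in rows, so rows that do not move let the fingers close. It gives the time, the measured TCP pose, the force, the opening and the grip force at its end, in the units of the state.
- get_state(): the state, without advancing time (a new reading comes with each control period).
- cams.grab_frame(name): name is "scene" or "side" or "wrist"; returns a dict with "img" (400x640x3 uint8, red, green, blue), "mtx" (3x3 intrinsics, pixels), "R" (3x3) and "t" (3): a world point X has camera coordinates R X + t. Camera axes: x right, y down, z forward; pixel columns grow to the right and rows downward; lengths in m; the calibration is good to about 2 mm. A picture is of the moment at which its call begins. There is no depth.
- arm.job_done(): hands the job in; it is judged then, once.
Trained networks look in the newest picture that a camera, given by its name, has taken for a name from the list of things; names that differ only in an ending like _2 or _b are one class to them, and where a whole thing is asked for, a point or a joint stands for the part that bears it (a point fixed in the world has none). Each returns a list of dicts, best first, with "confidence" (0 to 1); they miss things now and then, are a little off and sometimes report something else, mostly with a low value. They report only what shows in the picture. A call takes as long as a camera call. They do not tell look-alikes from the thing itself.
- nets.search_frame(camera, label): "centre" ([x, y, z] in m, in world coordinates, good to about 4 mm: the middle of the surface that is visible of it).
- nets.pinpoint(camera, label): "centre" ([x, y, z] in m, in world coordinates, good to about 4 mm: a listed point, or the origin of a listed thing).
The state is a dict: "t": time; "q": joint angles; "qd": joint speeds; "joint_efforts": joint torques, N m; "eef_pos": TCP position; "ee_rot": TCP orientation; "force": force on the tool from outside, world axes, zero at the start; "moment": the same for the moment, N m; "width": finger opening in m; "gripper_force": force on a finger pad.
Only numpy, scipy, OpenCV 4.12 (cv2) and the standard library are available. Lean on these libraries where they do the work, as an engineer would, in place of code of your own. Each camera call takes 0.05 s, during which the arm holds its last target. There are 200 camera calls.

### The job

Put the empty orange reel onto the upright spindle of the blue winder, lowering it gently and not letting it drop down the spindle, then turn it as far as needed until the slot under it falls over the yellow drive bar and it sits fully home, level and flat on the black turntable. Leave it there, at rest, and do not shift the tin, the propeller or the carton.

Things in the scene. Friction and masses are not known exactly. Their poses are not given: they have to be found in the camera images.
- reel: Empty orange reel, upright, 68 mm tall, 0.18-0.35 kg. Origin: centre of underside; z up its axis, x towards its crank peg. Underside: two lugs 92 x 27 mm, 8 mm high, leave one slot 13 mm wide, 8 mm deep, right across along its x. Flange 120 mm across from z = 8 to 14, grey barrel 36 mm across up to 56, top rim 50 mm across from 56 to 68. An 18 mm bore runs right through.
- reel_rim (a point): Centre of the reel's top rim (50 mm across, 12 mm high), on the axis 62 mm above the underside: the place to grip from above, fingers closing along the reel's y to stay clear of the peg.
- peg_top (a point): Centre of the top of the reel's black crank peg: 14 mm across, upright, 50 mm from the reel's axis along its +x, from z = 14 (flange) to z = 50 of the reel. Pushed sideways it turns the reel on the spindle.
- turntable_top (a point): On the winder's axis, level with the top of its black turntable (124 mm across), 45 mm above the bench; z up. Fixed round blue base, 156 mm across. Across the turntable's middle lies a yellow drive bar 92 mm long, 8 mm wide, 8 mm high, its angle different every run and not reported. The turntable is stiff to turn (0.35 N m); a reel that is home takes it along, which does no harm.
- spindle_tip (a point): Tip of the winder's upright steel spindle, 80 mm above the turntable: 15 mm across, conical over the last 14 mm (6 mm across at the tip). A reel put on it rides on the drive bar, 8 mm too high, and turns freely until its slot comes in line with the bar (every half turn); then it drops and its underside lies on the turntable.
- tin: Closed tin with green label, 66 mm across and 60 mm tall; bystander. Origin: centre of its underside.
- propeller: White three-bladed propeller lying flat, about 145 mm across and 45 mm tall; bystander. Origin: centre of its underside.
- carton: Closed cardboard carton with a paper tape strip, 70 x 100 x 50 mm (x, y, z); bystander. Origin: centre of its underside.
There are look-alikes about, which are no part of the job. Of the things shaped like the part that bears turntable_top, the blue one is meant.

How it is judged:
By the outcome, as a careful person would: the job done as asked, in the order asked, and still so for the second after the job is handed in, with the robot touching nothing.
It also fails if it takes over 69 s, if anything falls off the work surface, if the arm or the gripper's body presses on something with over 40 N, if the wrist force passes 120 N, or if a joint passes its speed limit or range.

## Working session

There is one attempt and no reset: what is moved stays moved. The work goes in short steps, Python scripts to look and compute and a shell command to move; the robot and the scene stay as the last step left them, time stands still between calls to the robot, and variables do not carry over. Pictures are saved under pics/ and viewed, at most 10 in all, crops included, and the job is handed in when it is done.

```bash
mkdir -p pics; cat > h.py <<'E'
from station import get_state, cams, arm, nets
import numpy as np, cv2
def snap(c,name):
    f=cams.grab_frame(c); cv2.imwrite(f'pics/{name}.png',f['img'][:,:,::-1]); return f
def proj(f,X):
    p=f['R']@np.array(X)+f['t']; u=f['mtx']@p; return u[:2]/u[2]
def onplane(f,uv,z):
    d=f['R'].T@np.linalg.inv(f['mtx'])@np.array([uv[0],uv[1],1.]); c=-f['R'].T@f['t']
    return c+d*(z-c[2])/d[2]
E
python3 - <<'E'
from h import *
fs={}
for c in ['scene','side']:
    f=snap(c,c); 
    for l in ['reel','reel_rim','peg_top','turntable_top','spindle_tip','tin','propeller','carton']:
        for r in nets.pinpoint(c,l)[:3]:
            print(c,l,np.round(r['centre'],3),round(r['confidence'],2),proj(f,r['centre']).astype(int))
a=cv2.imread('pics/scene.png');b=cv2.imread('pics/side.png')
s=get_state();print(s['t'],s['eef_pos'],s['ee_rot'],s['force'],s['width'])
E
```

```text
scene reel [ 0.478  0.226 -0.   ] 0.9 [406 181]
scene reel_rim [0.48  0.224 0.06 ] 0.91 [408 167]
scene peg_top [0.524 0.246 0.05 ] 0.7 [421 175]
scene turntable_top [ 0.667 -0.391  0.042] 0.98 [244 263]
scene turntable_top [ 0.517 -0.112  0.05 ] 0.91 [320 200]
scene turntable_top [ 0.435 -0.53   0.045] 0.88 [174 220]
scene spindle_tip [0.478 0.222 0.061] 0.73 [407 167]
scene spindle_tip [ 0.477 -0.328  0.122] 0.7 [245 191]
scene spindle_tip [ 0.299 -0.21   0.124] 0.57 [266 150]
scene tin [ 0.723 -0.015 -0.002] 0.76 [380 249]
scene carton [ 0.745 -0.196  0.   ] 0.64 [325 273]
scene carton [ 0.516 -0.113  0.05 ] 0.62 [320 200]
side reel [0.478 0.227 0.001] 0.68 [254 167]
side reel_rim [ 0.726 -0.017 -0.001] 0.65 [347 183]
side reel_rim [0.484 0.227 0.065] 0.55 [254 153]
side peg_top [0.526 0.247 0.049] 0.89 [263 150]
side turntable_top [ 0.478 -0.329  0.048] 0.97 [335 262]
side turntable_top [ 0.665 -0.393  0.043] 0.85 [402 252]
side turntable_top [ 0.515 -0.118  0.043] 0.79 [309 213]
side spindle_tip [ 0.432 -0.534  0.127] 0.93 [365 306]
side spindle_tip [ 0.477 -0.33   0.123] 0.79 [335 244]
side spindle_tip [ 0.515 -0.116  0.127] 0.77 [309 193]
side tin [ 0.723 -0.017  0.   ] 0.78 [347 183]
side propeller [0.744 0.231 0.001] 0.76 [317 145]
side carton [ 0.743 -0.194 -0.   ] 0.65 [381 212]
0.9 [ 6.74965883e-01 -3.85922645e-05  2.26572059e-01] [ 3.14157154e+00 -4.37211712e-05 -1.57079739e+00] [-0.26604655  0.03862108  0.25494286] 0.08779769132194164
```

View pics/scene.png

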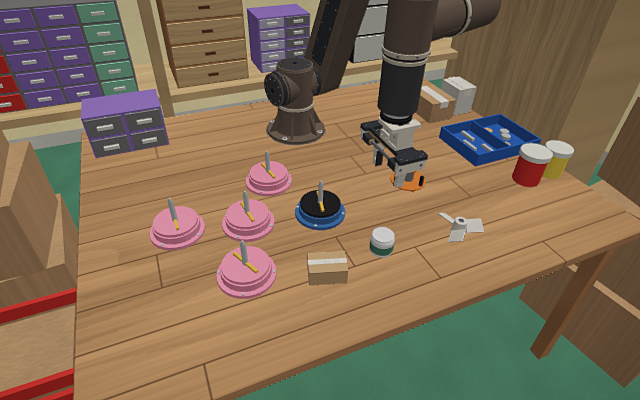

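View pics/side.png

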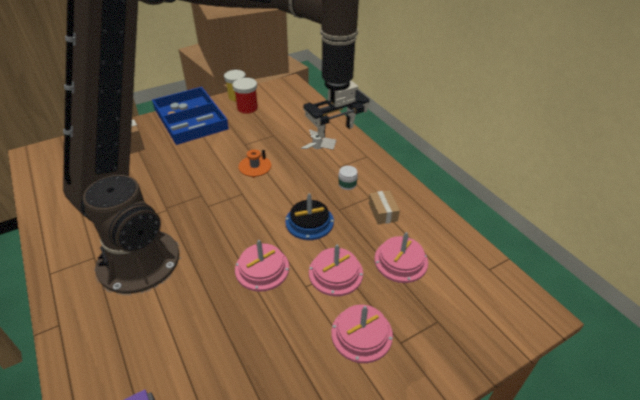

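The scene picture shows the blue winder at (320,205), with four pink look-alikes to its left and the orange reel under the gripper at (408,180). The side picture shows the winder at (309,213), the reel at (254,165) and its peg at (263,155). Next I'll measure the bar angle and refine the reel.

```bash
python3 - <<'E'
from h import *
for c in ['scene','side']:
    f=cams.grab_frame(c); im=f['img'].astype(int); R,G,B=im[...,0],im[...,1],im[...,2]
    u0=proj(f,[.516,-.115,.053])
    v,u=np.nonzero((R>150)&(G>120)&(B<90)&(R-G<80))
    k=(abs(u-u0[0])<30)&(abs(v-u0[1])<18); u,v=u[k],v[k]
    P=np.array([onplane(f,(a,b),.053)[:2] for a,b in zip(u,v)])
    w,V=np.linalg.eigh(np.cov(P.T)); d=V[:,1]; t=(P-P.mean(0))@d
    print(c,'bar',len(u),P.mean(0),np.arctan2(d[1],d[0])%np.pi,np.ptp(t),'minor',w**.5)
    v,u=np.nonzero((R>170)&(G>50)&(G<140)&(B<60)&(R-G>80))
    u0=proj(f,[.478,.226,.014]);k=(abs(u-u0[0])<35)&(abs(v-u0[1])<30)
    P=np.array([onplane(f,(a,b),.014)[:2] for a,b in zip(u[k],v[k])]);print(c,'flange',len(P),P.min(0),P.max(0))
E
```

```text
scene bar 201 [ 0.47494474 -0.12287296] 0.40176922095783985 0.2237130260201039 minor [0.04476313 0.06451582]
scene flange 208 [0.4339159  0.17107177] [0.53968002 0.28305575]
side bar 32 [ 0.51293547 -0.11466583] 2.893732311343334 0.08425239803371187 minor [0.00193848 0.02789579]
side flange 368 [0.42258585 0.17116963] [0.53457431 0.31623762]
```

```bash
python3 -m creep '{"translation":[[-27,32,0],[-27,32,0],[-27,32,0],[-27,32,0],[-27,32,0],[-27,32,0],[-27,32,0],[0,0,0]],"spin":[-0.145,-0.145,-0.145,-0.145,-0.145,-0.145,-0.145,-0.145],"gripper":[1,1,1,1,1,1,1,1]}'
python3 - <<'E'
from h import *
f=snap('wrist','w1')
for l in ['reel','reel_rim','peg_top']:
    for r in nets.pinpoint('wrist',l)[:2]: print(l,np.round(r['centre'],4),round(r['confidence'],2),proj(f,r['centre']).astype(int))
s=get_state();print(s['t'],s['eef_pos'],s['ee_rot'],s['q'])
E
```

```text
t: 1.8
eef_pos: [0.4856, 0.2247, 0.2272]
ee_rot: [3.141, 0.001, -2.723]
force: [0.7, 0.3, 0.3]
width: 0.0877
gripper_force: 0.0
reel [ 0.474   0.2315 -0.0012] 0.79 [327 166]
reel_rim [0.4744 0.2261 0.0627] 0.84 [323 176]
2.0 [0.48801644 0.22188882 0.22670727] [-3.14158895e+00  2.64973568e-04 -2.71644353e+00] [ 7.92692674e-01  1.29832039e-01 -2.93879109e-01  1.08250559e-04
 -1.14683923e+00 -1.93838440e+00]
```

View pics/w1.png

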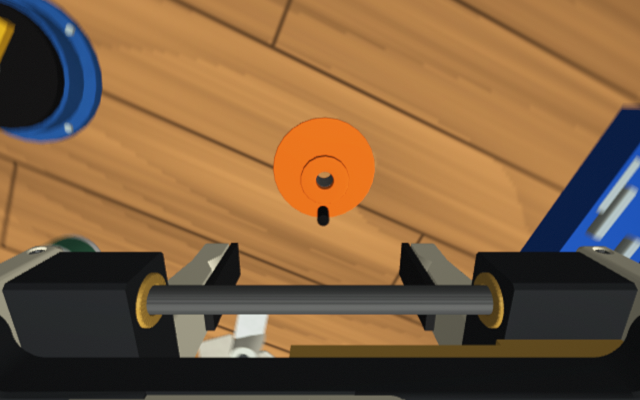

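The wrist picture shows the flange around (324,167), the bore at (325,180) and the peg pointing straight down at (323,212). So the fingers already close across the reel's y.

```bash
python3 - <<'E'
from h import *
f=cams.grab_frame('wrist')
im=f['img'].astype(int);R,G,B=im[...,0],im[...,1],im[...,2]
m=((R>190)&(G>80)&(G<140)&(B<70)).astype(np.uint8)
m[:,:200]=0;m[:,450:]=0;m[240:]=0
c=max(cv2.findContours(m,0,2)[0],key=cv2.contourArea)
h=cv2.convexHull(c).reshape(-1,2)
P=np.array([onplane(f,p,.013)[:2] for p in h.astype(float)])
A=np.c_[2*P,np.ones(len(P))];x=np.linalg.lstsq(A,(P**2).sum(1),rcond=None)[0]
print('flange',x[:2],np.sqrt(x[2]+x[0]**2+x[1]**2))
d=((im.sum(2)<90)).astype(np.uint8)
d[:, :300]=0; d[:,350:]=0; d[:190]=0; d[235:]=0
v,u=np.nonzero(d);print('peg px',u.min(),u.max(),v.min(),v.max())
pt=onplane(f,(u[v<v.min()+8].mean(),v.min()+5),.05)
pt2=onplane(f,(u.mean(),v.max()-5),.05)
bo=onplane(f,(325,180.5),.068);print('bore',bo,'peg',pt,pt2)
for p in (pt,pt2): print(np.arctan2(*(p[:2]-x[:2])[::-1]),np.linalg.norm(p[:2]-x[:2]))
E
```

```text
flange [0.47701654 0.22794002] 0.0599114968957055
peg px 322 331 206 224
bore [0.47928407 0.22513104 0.068     ] peg [0.51386959 0.24272828 0.05      ] [0.52231353 0.24685985 0.05      ]
0.3816062487334916 0.03970944352680402
0.395657654919577 0.04908948215883552
```

```bash
python3 -m creep '{"translation":[[-4,2,-10],[-4,2,-40],[-1,0,-40],[0,0,-20],[0,0,0]],"spin":[-0.03,0,0,0,0],"gripper":[1,1,1,1,1]}'
python3 - <<'E'
from h import *
f=snap('wrist','w2')
for l in ['reel_rim','reel']:
    for r in nets.pinpoint('wrist',l)[:2]: print(l,np.round(r['centre'],4),round(r['confidence'],2),proj(f,r['centre']).astype(int))
s=get_state();print(s['t'],s['eef_pos'],s['ee_rot'])
E
```

```text
t: 2.55
eef_pos: [0.4777, 0.2236, 0.1135]
ee_rot: [-3.14, -0.006, -2.75]
force: [1.3, -0.0, 0.9]
width: 0.0876
gripper_force: 0.0
reel_rim [0.4768 0.2267 0.0635] 0.93 [322 226]
reel_rim [ 0.4745  0.2293 -0.0023] 0.28 [325 198]
reel [0.4765 0.2288 0.0026] 0.91 [324 202]
2.7 [0.47998908 0.22600186 0.11772243] [ 3.14153726e+00  1.40496770e-03 -2.75031048e+00]
```

View pics/w2.png

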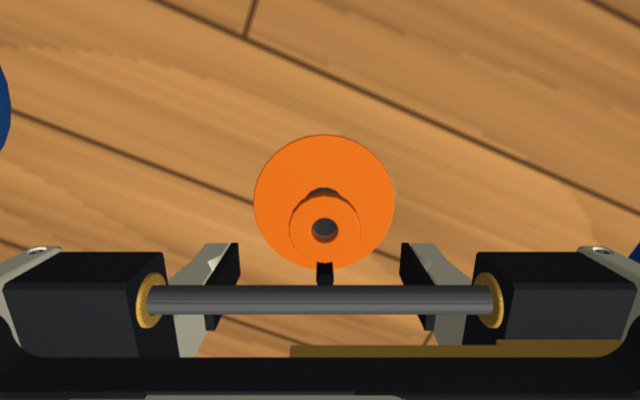

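The wrist picture shows the bore at (324,229), centred between the fingers, with the peg straight below it at (324,272).

```bash
python3 -m creep '{"translation":[[-2,0.5,-25],[0,0,-25],[0,0,-16],[0,0,-8],[0,0,0],[0,0,0]],"spin":[0,0,0,0,0,0],"gripper":[1,1,1,1,1,1]}'
python3 - <<'E'
from h import *
print(get_state()['eef_pos'])
E
python3 -m creep '{"translation":[[0,0,0],[0,0,0],[0,0,0],[0,0,0],[0,0,0],[0,0,0],[0,0,0],[0,0,0]],"spin":[0,0,0,0,0,0,0,0],"gripper":[0.3,0.3,0.3,0.3,0.3,0.3,0.3,0.3]}' 20
```

```text
t: 3.3
eef_pos: [0.4777, 0.227, 0.0438]
ee_rot: [3.141, 0.002, -2.751]
force: [0.6, 0.6, 0.7]
width: 0.0874
gripper_force: 0.0
[0.4776986  0.22702276 0.04381199]
t: 4.1
eef_pos: [0.4769, 0.2265, 0.0426]
ee_rot: [3.142, 0.0, -2.751]
force: [-1.4, 0.3, 2.2]
width: 0.0497
gripper_force: 20.0
```

```bash
python3 -m creep '{"translation":[[0,0,10],[0,0,25],[0,0,45],[0,0,45],[0,0,35],[4,-30,0],[4,-40,0],[4,-30,0]],"spin":[0,0,0,0,0,0,-0.1,-0.1],"gripper":[0.3,0.3,0.3,0.3,0.3,0.3,0.3,0.3]}'
python3 -m creep '{"translation":[[4,-25,0],[4,-15,0],[0,0,0],[0,0,0],[0,0,0]],"spin":[-0.1,-0.04,0,0,0],"gripper":[0.3,0.3,0.3,0.3,0.3]}'
python3 - <<'E'
from h import *
f=snap('wrist','w3')
s=get_state();print(s['t'],s['eef_pos'],s['ee_rot'],s['force'])
for l in ['turntable_top','spindle_tip','reel_rim','reel']:
    for r in nets.pinpoint('wrist',l)[:3]: print(l,np.round(r['centre'],4),round(r['confidence'],2),proj(f,r['centre']).astype(int))
E
```

```text
t: 4.9
eef_pos: [0.4882, 0.1248, 0.2033]
ee_rot: [3.141, 0.0, -2.954]
force: [0.6, 0.3, -3.4]
width: 0.0498
gripper_force: 20.0
t: 5.4
eef_pos: [0.4967, 0.0869, 0.2027]
ee_rot: [3.141, -0.0, -3.09]
force: [-0.7, 0.6, -1.1]
width: 0.0498
gripper_force: 20.0
5.45 [0.49672056 0.08700742 0.20265292] [ 3.14151896e+00 -5.05439479e-05 -3.08967585e+00] [-0.07674085 -0.67370836 -1.6391814 ]
turntable_top [ 0.5111 -0.1162  0.0441] 0.91 [120 190]
spindle_tip [ 0.5188 -0.1157  0.1259] 0.82 [ 60 227]
reel_rim [0.4976 0.0877 0.2246] 0.8 [320 282]
reel [0.4969 0.0879 0.1584] 0.79 [320 229]
```

View pics/w3.png

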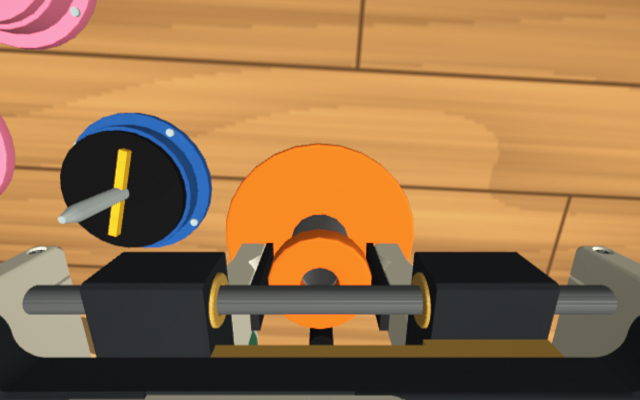

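The wrist picture shows the reel in hand: flange top at (320,144), bore near (320,280). The winder's turntable is around (124,186), its bar runs from (124,150) to (114,236), and the spindle tip is at (62,220).

```bash
cat >> h.py <<'E'
def circ(P):
    from scipy.optimize import least_squares
    return least_squares(lambda x:np.hypot(*(P-x[:2]).T)-x[2],[*P.mean(0),.06],loss='soft_l1',f_scale=.001).x
E
python3 - <<'E'
from h import *
f=cams.grab_frame('wrist'); im=f['img'].astype(int);R,G,B=im[...,0],im[...,1],im[...,2]
m=((R>200)&(G>80)&(G<165)&(B<70)&(R-G>85)).astype(np.uint8);m[:,:215]=0;m[:,425:]=0;m[235:]=0
c=max(cv2.findContours(m,0,1)[0],key=cv2.contourArea).reshape(-1,2)
top=np.array([(u,c[c[:,0]==u,1].min()) for u in np.unique(c[:,0])],float); top=top[(top[:,1]<225)]
P=np.array([onplane(f,p,.173)[:2] for p in top]);print('reel flange',circ(P),len(P))
y=((R>170)&(G>130)&(B<80)&(R-G<70)).astype(np.uint8);y[:,:90]=0;y[:,145:]=0;y[:140]=0;y[245:]=0
c=max(cv2.findContours(y,0,1)[0],key=cv2.contourArea);v,u=np.nonzero(y)
P=np.array([onplane(f,(a,b),.053)[:2] for a,b in zip(u,v)]);w,V=np.linalg.eigh(np.cov(P.T));d=V[:,1]
t=(P-P.mean(0))@d;print('bar',P.mean(0)+d*(t.max()+t.min())/2,np.ptp(t),np.arctan2(d[1],d[0])%np.pi)
k=((im.sum(2)<110)|(y>0)).astype(np.uint8);k[:,:50]=0;k[:,200:]=0;k[:110]=0;k[252:]=0
c=cv2.convexHull(max(cv2.findContours(k,0,1)[0],key=cv2.contourArea)).reshape(-1,2).astype(float)
P=np.array([onplane(f,p,.045)[:2] for p in c if p[1]<200]);print('turntable',circ(P),len(P))
print('tip',onplane(f,(62,219.5),.125))
E
```

```text
reel flange [0.49767311 0.08764528 0.05976823] 187
bar [ 0.52032919 -0.11466518] 0.11027922364118045 2.8810223286052845
turntable [ 0.51276746 -0.11164938  0.06303679] 23
tip [ 0.51231459 -0.11373542  0.125     ]
```

```bash
python3 -m creep '{"translation":[[3,-20,0],[5,-35,0],[5,-35,0],[3,-20,0],[0,0,0],[0,0,0],[0,0,0]],"spin":[0,0,0,0,0,0,0],"gripper":[0.3,0.3,0.3,0.3,0.3,0.3,0.3]}'
python3 - <<'E'
from h import *
f=snap('wrist','w4')
s=get_state();print(s['t'],s['eef_pos'],s['ee_rot'],s['force'])
for l in ['turntable_top','spindle_tip','reel_rim','reel']:
    for r in nets.pinpoint('wrist',l)[:1]: print(l,np.round(r['centre'],4),round(r['confidence'],2),proj(f,r['centre']).astype(int))
E
```

```text
t: 6.4
eef_pos: [0.5129, -0.0231, 0.2026]
ee_rot: [3.141, 0.0, -3.091]
force: [0.2, -0.3, -1.9]
width: 0.0499
gripper_force: 20.0
6.45 [ 0.51285797 -0.02292232  0.20258154] [ 3.14148598e+00  3.48389881e-05 -3.09014050e+00] [-0.77885174  0.25503773 -2.01438618]
turntable_top [ 0.4782 -0.3303  0.0435] 0.96 [  5 137]
spindle_tip [ 0.5153 -0.118   0.1273] 0.9 [195 211]
reel_rim [ 0.511  -0.0213  0.2254] 0.61 [322 278]
reel [ 0.5138 -0.0213  0.1555] 0.77 [321 229]
```

View pics/w4.png

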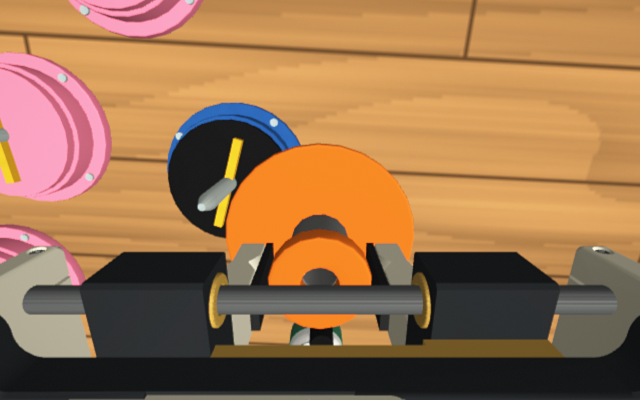

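The wrist picture shows the spindle tip at (203,207), the bar from (237,140) to (220,225), and the reel flange top at (320,144).

```bash
python3 - <<'E'
from h import *
f=cams.grab_frame('wrist'); im=f['img'].astype(int);R,G,B=im[...,0],im[...,1],im[...,2]
m=((R>200)&(G>80)&(G<165)&(B<70)&(R-G>85)).astype(np.uint8);m[:,:223]=0;m[:,425:]=0;m[235:]=0
c=max(cv2.findContours(m,0,1)[0],key=cv2.contourArea).reshape(-1,2)
top=np.array([(u,c[c[:,0]==u,1].min()) for u in np.unique(c[:,0])],float); top=top[(top[:,1]<215)]
P=np.array([onplane(f,p,.173)[:2] for p in top]);print('reel flange',circ(P),len(P))
k=((im.sum(2)<120)).astype(np.uint8);k[:,:150]=0;k[:,225:]=0;k[:100]=0;k[240:]=0
c=cv2.convexHull(max(cv2.findContours(k,0,1)[0],key=cv2.contourArea)).reshape(-1,2).astype(float)
P=np.array([onplane(f,p,.045)[:2] for p in c if p[0]<222 and p[1]<190]);print('turntable',circ(P),len(P))
y=((R>170)&(G>130)&(B<80)&(R-G<70)).astype(np.uint8);y[:,:210]=0;y[:,246:]=0;y[:135]=0;y[228:]=0
v,u=np.nonzero(y);P=np.array([onplane(f,(a,b),.053)[:2] for a,b in zip(u,v)])
k=cv2.fitLine(P[:,:2].astype(np.float32),cv2.DIST_HUBER,0,1e-4,1e-4).ravel();print('bar',k,np.arctan2(k[1],k[0])%np.pi)
print('tip',onplane(f,(203,207),.125), 'bar ends',onplane(f,(236.5,139),.053),onplane(f,(220,226),.053))
cr=cv2.resize(f['img'][120:250,150:270,::-1],None,fx=5,fy=4.6,interpolation=cv2.INTER_CUBIC);cv2.imwrite('pics/c4.png',cr)
E
```

```text
reel flange [ 0.51364657 -0.02214598  0.05960805] 184
turntable [ 0.51208425 -0.11377156  0.06112102] 13
bar [ 0.9697925  -0.24393152  0.50844973 -0.11253491] 2.895175
tip [ 0.51245775 -0.11274217  0.125     ] bar ends [ 0.46757609 -0.10341455  0.053     ] [ 0.55699963 -0.12263791  0.053     ]
```

View pics/c4.png

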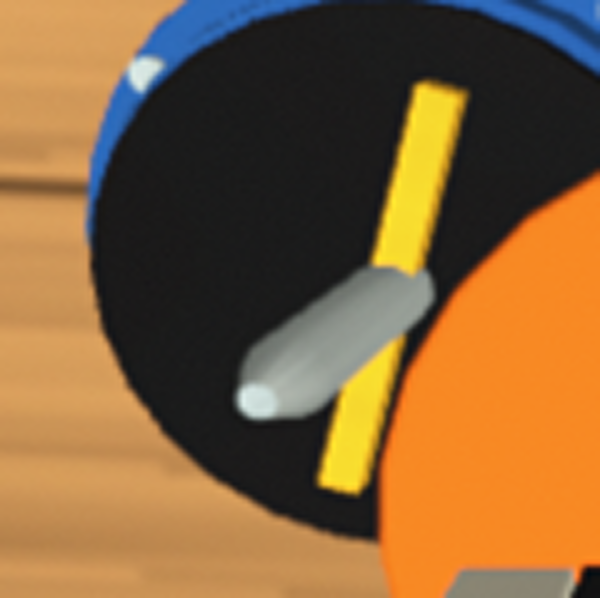

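```bash
python3 -m creep '{"translation":[[-0.5,-20,0],[-0.4,-30,0],[-0.3,-26,0],[0,-15.5,0],[0,0,-15],[0,0,-11],[0,0,0],[0,0,0]],"spin":[0,0,0,0,0,0,0,0],"gripper":[0.3,0.3,0.3,0.3,0.3,0.3,0.3,0.3]}'
python3 - <<'E'
from h import *
s=get_state();print(s['t'],s['eef_pos'],s['ee_rot'],s['force'])
o=[]
for c in ['scene','side']:
    f=cams.grab_frame(c); u,v=proj(f,[.513,-.114,.12]).astype(int)
    o.append(cv2.resize(f['img'][v-50:v+50,u-50:u+50,::-1],(400,400),interpolation=cv2.INTER_CUBIC))
    print(c,[np.round((proj(f,[.512,-.114,z])-[u-50,v-50])*4) for z in (.053,.125,.132)])
cv2.imwrite('pics/h1.png',np.hstack(o))
E
```

```text
t: 7.5
eef_pos: [0.5117, -0.1148, 0.1765]
ee_rot: [-3.141, -0.001, -3.09]
force: [0.9, -0.4, -1.7]
width: 0.0496
gripper_force: 20.0
7.5 [ 0.51168317 -0.11477042  0.17652811] [-3.14130617e+00 -6.51754631e-04 -3.09016122e+00] [ 0.94281496 -0.35380848 -1.67739157]
scene [array([198., 272.]), array([200., 196.]), array([200., 188.])]
side [array([201., 266.]), array([200., 198.]), array([200., 191.])]
```

View pics/h1.png

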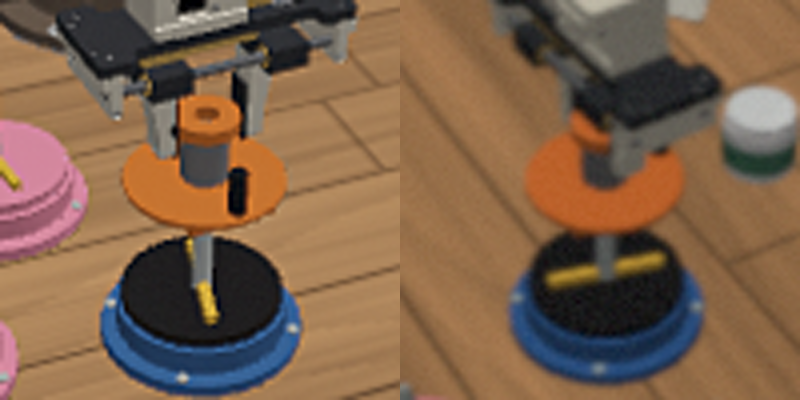

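The side-by-side crop shows the reel over the spindle. In the scene half the flange is centred at x=204, against 201–203 for the turntable and spindle. In the side half it is 605 against 607, so they agree within 1 mm. Lowering now.

```bash
python3 -m creep '{"translation":[[0,0,-8],[0,0,-6],[0,0,-6],[0,0,-6],[0,0,0],[0,0,0]],"spin":[0,0,0,0,0,0],"gripper":[0.3,0.3,0.3,0.3,0.3,0.3]}'
python3 -c "
from h import *
s=get_state();print(s['eef_pos'],s['force'],s['moment'])"
```

```text
t: 8.2
eef_pos: [0.5116, -0.1152, 0.1504]
ee_rot: [-3.141, -0.0, -3.091]
force: [-0.3, -0.7, -1.9]
width: 0.0499
gripper_force: 20.0
[ 0.51162168 -0.11517927  0.15039698] [-0.29137288 -0.70077876 -1.86922947] [-0.07211597 -0.0453641   0.02531057]
```

```bash
python3 -m creep '{"translation":[[0,0,-6],[0,0,-6],[0,0,-6],[0,0,-6],[0,0,-6],[0,0,0]],"spin":[0,0,0,0,0,0],"gripper":[0.3,0.3,0.3,0.3,0.3,0.3]}'
python3 -m creep '{"translation":[[0,0,-5],[0,0,-5],[0,0,-4],[0,0,-3],[0,0,0],[0,0,0]],"spin":[0,0,0,0,0,0],"gripper":[0.3,0.3,0.3,0.3,0.3,0.3]}'
python3 -c "
from h import *
s=get_state();print(s['eef_pos'],s['force'],s['moment'])"
```

```text
t: 8.8
eef_pos: [0.511, -0.1151, 0.1195]
ee_rot: [3.142, -0.002, -3.091]
force: [0.3, 0.2, -2.4]
width: 0.0496
gripper_force: 20.0
t: 9.4
eef_pos: [0.5117, -0.1151, 0.1036]
ee_rot: [-3.142, -0.0, -3.091]
force: [-0.9, 0.8, -1.9]
width: 0.0498
gripper_force: 20.0
[ 0.51171485 -0.11512714  0.10361203] [-0.85188666  0.81311047 -1.94840258] [-0.01459311 -0.10482709  0.05130427]
```

```bash
python3 -m creep '{"translation":[[0,0,-3],[0,0,-2],[0,0,-1],[0,0,0],[0,0,0]],"spin":[0,0,0,0,0],"gripper":[0.3,0.3,0.3,0.3,0.3]}'
python3 -m creep '{"translation":[[0,0,-1],[0,0,-1],[0,0,-1],[0,0,0],[0,0,0]],"spin":[0,0,0,0,0],"gripper":[0.3,0.3,0.3,0.3,0.3]}'
python3 -c "
from h import *
s=get_state();print(s['eef_pos'],s['force'],s['moment'])"
```

```text
t: 9.9
eef_pos: [0.5117, -0.1151, 0.0976]
ee_rot: [-3.142, 0.0, -3.091]
force: [0.6, -0.2, -2.2]
width: 0.0496
gripper_force: 20.0
t: 10.4
eef_pos: [0.5118, -0.1151, 0.0955]
ee_rot: [-3.141, 0.001, -3.091]
force: [-3.0, 2.7, 9.1]
width: 0.0498
gripper_force: 20.0
[ 0.51179156 -0.11513111  0.09552025] [-3.00783927  2.69864949  9.10863715] [ 0.52063476  1.19023898 -0.03467354]
```

Contact on the bar came at the expected height. Now I'll turn the reel towards the bar under light load.

```bash
python3 -m creep '{"translation":[[0,0,0.5],[0,0,0],[0,0,0],[0,0,0],[0,0,0],[0,0,0],[0,0,0]],"spin":[0,-0.07,-0.08,-0.07,-0.08,0,0],"gripper":[0.3,0.3,0.3,0.3,0.3,0.3,0.3]}'
python3 -c "
from h import *
s=get_state();print(s['eef_pos'],s['force'],s['moment'])"
```

```text
t: 11.1
eef_pos: [0.5116, -0.1151, 0.0949]
ee_rot: [-3.142, -0.0, 2.894]
force: [-0.0, -0.3, -1.7]
width: 0.0497
gripper_force: 20.0
[ 0.51159342 -0.11505389  0.09492438] [-0.03073798 -0.25262968 -1.73131336] [-0.0715232  -0.12264815  0.03797173]
```

The vertical load has vanished, so the slot is over the bar. Lowering gently.

```bash
python3 -m creep '{"translation":[[0,0,-2],[0,0,-2],[0,0,-1],[0,0,0],[0,0,0]],"spin":[0,0,0,0,0],"gripper":[0.3,0.3,0.3,0.3,0.3]}'
python3 -m creep '{"translation":[[0,0,-1],[0,0,-1],[0,0,-0.5],[0,0,0],[0,0,0]],"spin":[0,0,0,0,0],"gripper":[0.3,0.3,0.3,0.3,0.3]}'
python3 -c "
from h import *
s=get_state();print(s['eef_pos'],s['force'],s['moment'])"
```

```text
t: 11.6
eef_pos: [0.5116, -0.1151, 0.09]
ee_rot: [-3.142, -0.0, 2.892]
force: [-0.2, 0.5, -2.0]
width: 0.0497
gripper_force: 20.0
t: 12.1
eef_pos: [0.5116, -0.1151, 0.0877]
ee_rot: [-3.142, -0.0, 2.892]
force: [-1.8, -0.4, 0.6]
width: 0.05
gripper_force: 20.0
[ 0.51163185 -0.11508651  0.08765133] [-1.84771903 -0.44179619  0.55390556] [0.04297081 0.20657247 0.0272813 ]
```

```bash
python3 -m creep '{"translation":[[0,0,-0.3],[0,0,0],[0,0,0],[0,0,0],[0,0,0],[0,0,0],[0,0,0],[0,0,0]],"spin":[0,0,0,0,0,0,0,0],"gripper":[0.3,0.3,0.65,0.75,0.85,1,1,1]}'
python3 -m creep '{"translation":[[0,0,8],[0,0,20],[0,0,40],[0,0,40],[0,20,20],[0,40,0],[0,40,0],[0,0,0]],"spin":[0,0,0,0,0,0,0,0],"gripper":[1,1,1,1,1,1,1,1]}'
python3 - <<'E'
from h import *
s=get_state();print(s['t'],s['eef_pos'],s['force'])
o=[]
for c in ['scene','side']:
    f=cams.grab_frame(c); u,v=proj(f,[.513,-.114,.08]).astype(int)
    o.append(cv2.resize(f['img'][v-50:v+50,u-50:u+50,::-1],(400,400),interpolation=cv2.INTER_CUBIC))
    for z in (.107,.115): print(c,z,np.round((proj(f,[.512,-.114,z])-[u-50,v-50])*4))
    for l in ['reel','reel_rim','peg_top']:
        for r in nets.pinpoint(c,l)[:1]: print(c,l,np.round(r['centre'],4),round(r['confidence'],2))
    # home vs 8 mm high: flange outline
    for z in (.059,.067):
        a=np.linspace(0,2*np.pi,90);q=np.array([proj(f,[.512+.06*np.cos(t),-.114+.06*np.sin(t),z]) for t in a])
        q=(q-[u-50,v-50])*4; print('flange top rows',z,q.min(0).round(),q.max(0).round())
cv2.imwrite('pics/f1.png',np.hstack(o))
E
```

```text
t: 12.9
eef_pos: [0.5117, -0.1151, 0.0872]
ee_rot: [-3.142, -0.0, 2.892]
force: [-0.9, 0.6, 0.1]
width: 0.0862
gripper_force: 0.0
t: 13.7
eef_pos: [0.512, -0.0119, 0.2164]
ee_rot: [3.14, 0.002, 2.895]
force: [-0.5, -0.6, 0.2]
width: 0.0877
gripper_force: 0.0
13.7 [ 0.51197299 -0.01188038  0.21641127] [-0.45564431 -0.57267027  0.19308094]
scene 0.107 [203. 172.]
scene 0.115 [204. 163.]
scene reel [ 0.5104 -0.1168  0.0463] 0.98
scene reel_rim [ 0.5152 -0.118   0.1075] 0.67
scene peg_top [ 0.5618 -0.1303  0.094 ] 0.94
flange top rows 0.059 [123. 174.] [281. 274.]
flange top rows 0.067 [123. 166.] [282. 266.]
side 0.107 [200. 175.]
side 0.115 [200. 168.]
side reel [ 0.5131 -0.1146  0.045 ] 0.66
side reel_rim [ 0.5177 -0.1176  0.1078] 0.83
side peg_top [ 0.5659 -0.127   0.0924] 0.8
flange top rows 0.059 [124. 169.] [278. 276.]
flange top rows 0.067 [124. 162.] [278. 268.]
```

View pics/f1.png

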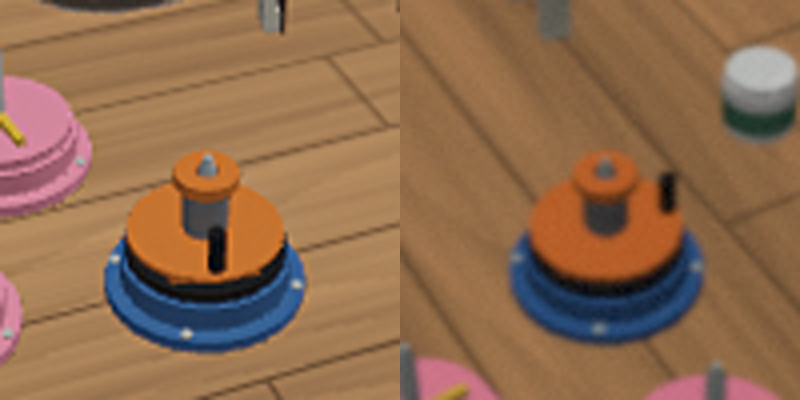

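The crop shows the reel level, with the flange's lower edge at row ~282 in both halves, where the home height predicts it. The spindle tip stands out of the bore, and the peg height (0.093 m) also fits.

```bash
python3 -m creep '{"translation":[[0,0,0],[0,0,0],[0,0,0]],"spin":[0,0,0],"gripper":[1,1,1]}' >/dev/null; python3 -c "
from h import *
print(arm.job_done())"
```

```text
the job is handed in; nothing more can be done
None
```

The orange reel sits fully home and level on the blue winder, its slot over the drive bar; the gripper is clear, the tin, propeller and carton were never approached, and the job was handed in at about 14 s.

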